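# Stir the drying clay beads

## Robot

A 7-joint arm with a two-finger parallel gripper is mounted at the origin on the work surface. World frame = base frame: x ahead of the robot, y to its left, z up, the work surface at z = 0. Lengths are in m, angles in degrees, forces in N, time in s.
With the tool pointing down it reaches from about 0.425 to 0.875 m from the base axis. Payload 4.7 kg.
Tool frame: the origin (TCP) lies on the centre line of the jaws, within the pads' length; the fingertips stand 17 mm ahead of it and the grasp point (between the pads) lies 2 mm behind it; z points along the fingers, y is the line along which they close (so a half turn about z gives the same grasp; the last joint's range is limited). The gripper opens to 87 mm and grips with 3 to 60 N. Pads are 19 mm wide; open, the fingers measure 117 mm over their backs; the gripper's body (75 mm by 190 mm) begins 51 mm behind the grasp point.
Start: joints at [65.667, 18.392, -4.016, 83.108, 1.295, 78.541, -3.26], TCP at [0.276, -0.588, 0.24] pointing down, gripper open.
Joint ranges: [-163.93, 163.93], [-17.29, 119.83], [-79.2, 71.16], [3.27, 140.29], [-89.18, 269.18], [5.43, 117.66], [-154.24, 154.24]. Speed limits (degrees/s): [147.25, 147.25, 180, 180, 180, 180, 180].

## Interface

Orientations are given as [roll, pitch, yaw] about the fixed x, y, z axes, in that order (R = Rz(yaw) Ry(pitch) Rx(roll)).
In Python, from cell import env, read_camera gives the robot as it stands.
- The arm moves only by the shell command python3 -m jog 'ROWS' [FORCE]. ROWS is JSON, a list of rows, each a list of 5 numbers: the opening, from 0 (shut) to 1 (fully open), then the shift along the tool's x, y, z each as a share of 0.02 m, from -1 to 1, then the turn about the tool's z as a share of 45 degrees, from -1 to 1. In form: [[gripper, x, y, z, yaw], ...]. A call has 1 to 12 rows; each row shifts and turns the commanded pose from where the row before left it, along the tool's axes as they then stand; what a row does not reach is not made up. A row lasts 1/12 s, in which the tool goes at most 41.7 mm and 7.16 degrees, less where a joint would pass 70% of its speed; a pose out of reach is approached as far as the arm can. A call with a number of a shift or a turn outside -1 to 1 is refused whole. A call with a gripper value outside its range is refused whole. The fingers move at their own pace and stop on an object; FORCE is the grip in N (left out, the last holds). Time passes only in rows, so rows that do not move let the fingers close. It gives the time, the measured TCP pose, the force, the opening and the grip force at its end, in the units of the state.
- env.get_obs(): the state, without advancing time (a new reading comes with each control period).
- read_camera(name): name is "side" or "top"; returns a dict with "color" (384x512x3 uint8, red, green, blue), "range_z" (384x512 float32, m along the optical axis (not along the pixel's ray), 0 where there is no reading), "mtx" (3x3 intrinsics, pixels), "world_from_camera" (4x4, takes a point from camera to world coordinates). Camera axes: x right, y down, z forward; pixel columns grow to the right and rows downward; lengths in m; the calibration is good to about 2 mm. A picture is of the moment at which its call begins.
- env.sign_off(): hands the job in; it is judged then, once.
The state is a dict: "time_s": time; "qpos": joint angles; "joint_velocities": joint speeds; "effort": joint torques, N m; "tool_pos": TCP position; "tool_rot": TCP orientation; "force": force on the tool from outside, world axes, zero at the start; "wrist_torque": the same for the moment, N m; "grip_width": finger opening in m; "grasp_force": force on a finger pad.
Only numpy, scipy, OpenCV 4.12 (cv2) and the standard library are available. Lean on these libraries where they do the work, as an engineer would, in place of code of your own. Each camera call takes 0.05 s, during which the arm holds its last target. There are 200 camera calls.

## Task

Keep the drying clay beads in the white bowl from sticking together: take the stick from the cup, put its foot down among the beads beside the spout and stir two full turns, clockwise seen from above, in a wide circle keeping the foot near the bowl's floor, back to the spout, so that most of the beads leave their places. Touch the beads only with the stick, spill none and do not shove the bowl along. Then stand the stick back in its cup, foot down, leaving the bottle, jar and candlestick alone.

Things in the scene. Friction and masses are not known exactly. Their poses are not given: they have to be found in the camera images.
- bowl: white stoneware mixing bowl, loose, 1 kg, 190 mm across the rim, 62 mm high; flat inner floor 7 mm above the table, about 70 mm in radius, steep wall, 89 mm inner radius at the rim. Origin: centre of its underside; z up, x towards the spout. Clockwise from the spout, seen from above: -y side, then -x (facing the spout), then +y. It may slide or turn a little if beads jam.
- bowl_spout (a point): lip of the pouring spout, a small beak sticking out of one side of the bowl's rim, 110 mm from the bowl's axis and 60 mm above the table
- cup: terracotta tool cup, loose, 0.5 kg, 54 mm across (72 mm at its 5 mm high foot), 70 mm high, inner diameter about 40 mm, inner floor 8 mm above its underside. Origin: centre of its underside, z up.
- stick: plain round wooden stirring stick, 60 g, 190 mm long, handle 16 mm thick, foot end 20 mm thick over the lowest 22 mm. At the start it stands upright and loose in the tool cup, foot down, 128 mm of it showing above the cup. Origin: centre of its foot's end face; z runs along the stick to its handle end. Grip it across the handle from above.
- bead0: drum-shaped clay bead, 24 mm across, 20 mm high, 16 g, pale brown clay with a dark bore, lying loose in one layer in the bowl. Origin: its centre. Starts in a ring about 46 mm from the bowl's axis; the ring has a gap at the spout, about 50 mm clear, where the foot of the stick fits down to the floor.
- bead1: cube-shaped clay bead with 20 mm sides, 16 g, pale brown clay with a dark bore, lying loose in one layer in the bowl. Origin: its centre. Starts in a ring about 46 mm from the bowl's axis; the ring has a gap at the spout, about 50 mm clear, where the foot of the stick fits down to the floor.
- bead2: drum-shaped clay bead, 24 mm across, 20 mm high, 16 g, pale brown clay with a dark bore, lying loose in one layer in the bowl. Origin: its centre. Starts in a ring about 46 mm from the bowl's axis; the ring has a gap at the spout, about 50 mm clear, where the foot of the stick fits down to the floor.
- bead3: cube-shaped clay bead with 20 mm sides, 16 g, pale brown clay with a dark bore, lying loose in one layer in the bowl. Origin: its centre. Starts in a ring about 46 mm from the bowl's axis; the ring has a gap at the spout, about 50 mm clear, where the foot of the stick fits down to the floor.
- bead4: drum-shaped clay bead, 24 mm across, 20 mm high, 16 g, pale brown clay with a dark bore, lying loose in one layer in the bowl. Origin: its centre. Starts in a ring about 46 mm from the bowl's axis; the ring has a gap at the spout, about 50 mm clear, where the foot of the stick fits down to the floor.
- bead5: cube-shaped clay bead with 20 mm sides, 16 g, pale brown clay with a dark bore, lying loose in one layer in the bowl. Origin: its centre. Starts near the middle of the bowl.
- paint_bottle: bystander: closed pink paint bottle, 52 mm across, 125 mm high, loose; origin under its centre
- glaze_jar: bystander: closed brownish jar with white cap, 64 mm across, 85 mm high, loose; origin under its centre
- candlestick: bystander: off-white clay candlestick, 84 mm across its foot, 66 mm high, loose; origin under its centre
Not all that is in view belongs to the job. There is more than one size of the bowl; the job needs the middle-sized.

How it is judged:
By the outcome, as a careful person would: the job done as asked, in the order asked, and still so for the second after the job is handed in, with the robot touching nothing.
It also fails if it takes over 72 s, if anything falls off the work surface, if the arm or the gripper's body presses on something with over 40 N, if the wrist force passes 120 N, or if a joint passes its speed limit or range.

## Working session

There is one attempt and no reset: what is moved stays moved. The work goes in short steps, Python scripts to look and compute and a shell command to move; the robot and the scene stay as the last step left them, time stands still between calls to the robot, and variables do not carry over. Pictures are saved under pics/ and viewed, at most 10 in all, crops included, and the job is handed in when it is done.

```bash
ls; mkdir -p pics; python3 - <<'E'
from cell import env, read_camera
import cv2,numpy as np
for n in("top","side"):
    c=read_camera(n); cv2.imwrite(f"pics/{n}0.png",c["color"][:,:,::-1]); np.savez(f"{n}0.npz",**c)
    print(n,c["mtx"].round(1).tolist(),c["world_from_camera"].round(3).tolist())
o=env.get_obs(); print({k:np.round(v,3).tolist() for k,v in o.items()})
E
```

```text
pics
top [[402.4, 0.0, 253.6], [0.0, 402.4, 196.0], [0.0, 0.0, 1.0]] [[0.058, -0.973, 0.222, 0.253], [-0.998, -0.056, 0.016, -0.026], [-0.003, -0.222, -0.975, 0.99], [0.0, 0.0, 0.0, 1.0]]
side [[473.4, 0.0, 244.1], [0.0, 473.4, 184.3], [0.0, 0.0, 1.0]] [[-0.908, -0.29, 0.302, 0.059], [-0.419, 0.633, -0.652, 0.786], [-0.002, -0.718, -0.696, 0.959], [0.0, 0.0, 0.0, 1.0]]
{'time_s': 0.1, 'qpos': [65.666, 18.437, -4.015, 83.166, 1.298, 78.541, -3.259], 'joint_velocities': [0.062, -0.015, 0.062, -0.102, -0.075, 0.046, -0.052], 'effort': [-0.0, -49.257, -0.406, -31.34, -0.064, 0.039, 0.0], 'tool_pos': [0.276, -0.588, 0.239], 'tool_rot': [-179.901, 0.008, 25.144], 'force': [-0.267, -0.047, -0.502], 'wrist_torque': [0.016, 0.035, 0.012], 'grasp_force': 0.0, 'grip_width': 0.087}
```

View pics/top0.png

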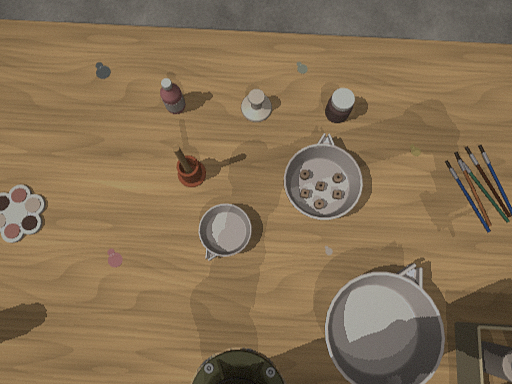

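View pics/side0.png

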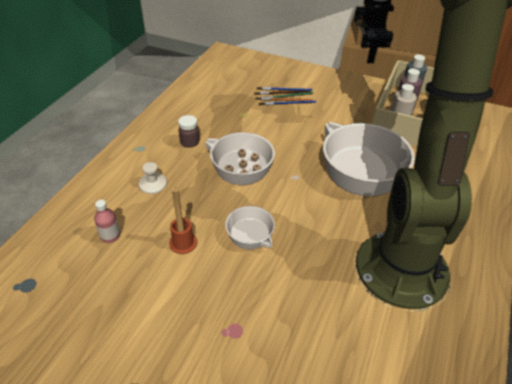

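Top view: the middle bowl with beads is at (323,181) with its spout at (326,140). The small bowl at (225,230) and the large one at (385,327) are the look-alikes. The cup is at (190,172) and the stick's top at (180,150). The brushes at (480,185) are also not the stick. The side view shows the cup at (182,236), stick top at (177,194) and bowl at (242,158).

```bash
cat > h.py <<'E'
import numpy as np,cv2
def cloud(c):
    K=c["mtx"];v,u=np.mgrid[:384,:512];z=c["range_z"]
    p=np.stack([(u-K[0,2])/K[0,0]*z,(v-K[1,2])/K[1,1]*z,z],-1)
    T=c["world_from_camera"];P=p@T[:3,:3].T+T[:3,3];P[z==0]=np.nan;return P
def circ(p):
    A=np.c_[2*p,np.ones(len(p))];s=np.linalg.lstsq(A,(p**2).sum(1),rcond=None)[0]
    return s[:2],np.sqrt(s[2]+s[:2]@s[:2])
def ray(c,u,v,z):
    K=c["mtx"];T=c["world_from_camera"];d=T[:3,:3]@[(u-K[0,2])/K[0,0],(v-K[1,2])/K[1,1],1]
    return T[:3,3]+d*(z-T[2,3])/d[2]
def line(c,u,v):
    a=ray(c,u,v,0);o=c["world_from_camera"][:3,3];return o,(a-o)/np.linalg.norm(a-o)
def tri(l1,l2):
    A=0;b=0
    for o,d in(l1,l2):
        M=np.eye(3)-np.outer(d,d);A=A+M;b=b+M@o
    x=np.linalg.solve(A,b);return x,[np.linalg.norm(np.cross(x-o,d)) for o,d in(l1,l2)]
E
python3 - <<'E'
from h import *
np.set_printoptions(precision=4,suppress=True)
C={n:dict(np.load(n+"0.npz")) for n in("top","side")}
for n,b in(("top",(322,181,50)),("side",(241,158,42))):
    P=cloud(C[n]);v,u=np.mgrid[:384,:512];m=np.hypot(u-b[0],v-b[1])<b[2]
    q=P[m];q=q[(q[:,2]>.052)&(q[:,2]<.07)]
    c,r=circ(q[:,:2])
    for _ in range(5):
        d=np.hypot(*(q[:,:2]-c).T);k=abs(d-.092)<.007;c,r=circ(q[k,:2])
    far=q[d>.1];print(n,"rim",c,r,k.sum(),"z",np.percentile(q[:,2],[10,50,95]),"spout dir",far.mean(0),len(far),np.degrees(np.arctan2(*(far.mean(0)[:2]-c)[::-1])),d.max())
    q=P[m];d=np.hypot(*(q[:,:2]-c).T);f=q[d<.06];print(" floor",np.percentile(f[:,2],[5,20,50,80,95]))
    bm=(m&(P[...,2]>.02)&(np.hypot(P[...,0]-c[0],P[...,1]-c[1])<.065)).astype(np.uint8)
    nn,L,S,ce=cv2.connectedComponentsWithStats(bm)
    for i in range(1,nn):
        if S[i,4]>15: w=P[L==i].mean(0);print("  bead",S[i,4],w,np.hypot(*(w[:2]-c)),np.degrees(np.arctan2(*(w[:2]-c)[::-1])))
# cup + stick by cloud
for n,b in(("top",(190,165,32)),("side",(182,225,38))):
    P=cloud(C[n]);v,u=np.mgrid[:384,:512];m=np.hypot(u-b[0],v-b[1])<b[2]
    q=P[m];r=q[(q[:,2]>.06)&(q[:,2]<.076)]
    print(n,"cup rim",circ(r[:,:2]),len(r),np.percentile(r[:,2],[50,95]))
    for a in(.08,.10,.12,.14,.16,.18):
        s=q[(q[:,2]>a)&(q[:,2]<a+.02)]
        if len(s):print("  stick",a,s.mean(0),len(s))
    print("  top z",np.nanmax(q[:,2]))
ims=[]
for n,(x,y) in(("top",(150,120)),("side",(140,120))):
    ims.append(cv2.resize(C[n]["color"][y:y+140,x:x+150],None,fx=2.66,fy=2.66,interpolation=2))
cv2.imwrite("pics/crop.png",np.hstack(ims)[:,:,::-1])
E
```

```text
top rim [ 0.5122 -0.1729] 0.09012469013250916 842 z [0.0552 0.0609 0.0643] spout dir [ 0.6216 -0.1806  0.0608] 57 -4.0157331005891495 0.12216795967190484
 floor [0.0046 0.0061 0.008  0.0243 0.0283]
  bead 71 [ 0.5372 -0.1331  0.0267] 0.04697621338364667 57.82283734728375
  bead 72 [ 0.533  -0.2151  0.0264] 0.04707884282442936 -63.77447925275163
  bead 67 [ 0.5095 -0.1723  0.0262] 0.002759584253316312 168.6170160817745
  bead 67 [ 0.4882 -0.1348  0.0259] 0.04500976624491214 122.14016862016736
  bead 67 [ 0.4903 -0.2143  0.0267] 0.04685725054772353 -117.85202884780485
  bead 76 [ 0.4635 -0.1701  0.0266] 0.0487084057571133 176.75036082790936
side rim [ 0.5092 -0.1715] 0.0904894215862215 573 z [0.0539 0.0607 0.0657] spout dir [ 0.6189 -0.1788  0.0603] 53 -3.82493342441284 0.12213440084778837
 floor [0.0058 0.0079 0.0109 0.0271 0.03  ]
  bead 41 [ 0.5294 -0.2135  0.0269] 0.046615759363775405 -64.30343439656914
  bead 41 [ 0.4868 -0.212   0.0269] 0.04623326114604228 -118.94142645768552
  bead 45 [ 0.5058 -0.1706  0.0262] 0.003428575677994636 164.88586925380721
  bead 41 [ 0.534  -0.1311  0
[... 199 characters left out ...]
cup rim (array([0.5285, 0.1513]), np.float64(0.02278684545947599)) 195 [0.0692 0.0724]
  stick 0.08 [0.5233 0.1518 0.0892] 22
  stick 0.1 [0.523  0.1523 0.1108] 21
  stick 0.12 [0.523  0.1517 0.1297] 19
  stick 0.14 [0.5229 0.152  0.149 ] 23
  stick 0.16 [0.5229 0.1518 0.1696] 24
  stick 0.18 [0.5262 0.1542 0.1942] 65
  top z 0.20035246597185907
side cup rim (array([0.5254, 0.1533]), np.float64(0.022369559279786472)) 220 [0.0694 0.0731]
  stick 0.08 [0.5219 0.1598 0.0897] 36
  stick 0.1 [0.5223 0.1597 0.1102] 38
  stick 0.12 [0.522  0.1598 0.1305] 37
  stick 0.14 [0.5217 0.1598 0.1508] 39
  stick 0.16 [0.522  0.1604 0.1708] 43
  stick 0.18 [0.5229 0.1581 0.1926] 54
  top z 0.2021199174643895
```

View pics/crop.png

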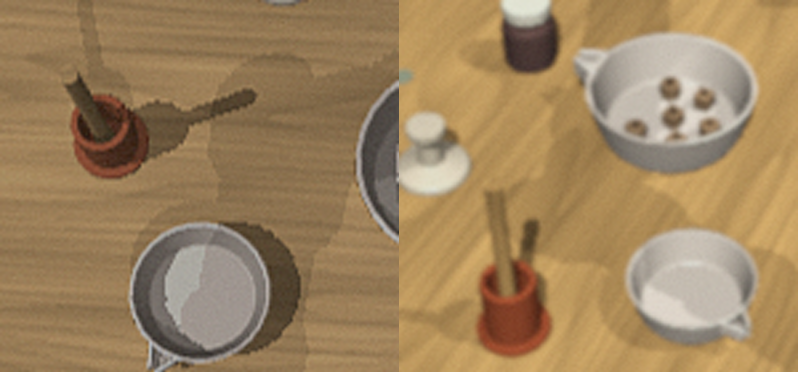

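The crop confirms the upright stick in the terracotta cup and the bead bowl with its spout pointing away. Measured values, from two views that agree to about 3 mm:
- **Stick axis:** (.527,.155), top z ≈ .20.
- **Bowl:** centre (.5107,-.1722), rim .061, floor .008, spout at -4°.

I'll turn the tool to yaw -4° so its axes line up with the bowl, then travel.

```bash
python3 -m jog '[[1,0,0,0,0.15],[1,0,0,0,0.15],[1,0,0,0,0.15],[1,0,0,0,0.15],[1,0,0,0,0.05],[1,1,0,0,0],[1,1,0,0,0],[1,1,0,0,0],[1,1,0,0,0],[1,1,0,0,0],[1,1,0,0,0],[1,1,0,0,0]]' 60
```

```text
time_s: 1.1
tool_pos: [0.4166, -0.5982, 0.2388]
tool_rot: [-180.0, 0.0, -4.1]
force: [-0.0, -0.4, -0.0]
grip_width: 0.0868
grasp_force: 0.0
```

```bash
python3 -m jog '[[1,0.5,-1,0,0],[1,0.5,-1,0,0],[1,0.5,-1,0,0],[1,0.5,-1,0,0],[1,0.4,-1,0,0],[1,0.4,-1,0,0],[1,0,-1,0,0],[1,0,-1,0,0],[1,0,-1,0,0],[1,0,-1,0,0],[1,0,-1,0,0],[1,0,-1,0,0]]'
python3 -m jog '[[1,0,-1,0,0],[1,0,-1,0,0],[1,0,-1,0,0],[1,0,-1,0,0],[1,0,-1,0,0],[1,0,-1,0,0],[1,0,-1,0,0],[1,0,-1,0,0],[1,0,-1,0,0],[1,0,-1,0,0],[1,0,-1,0,0],[1,0,-1,0,0]]'
python3 -m jog '[[1,0,-1,0,0],[1,0,-1,0,0],[1,0,-1,0,0],[1,0,-1,0,0],[1,0,-1,0,0],[1,0,-1,0,0],[1,0,-1,0,0],[1,0,-1,0,0],[1,0,-1,0,0],[1,0,-1,0,0],[1,0,-1,0,0],[1,0,-1,0,0]]'
```

```text
time_s: 2.1
tool_pos: [0.4885, -0.3619, 0.2389]
tool_rot: [-180.0, 0.1, -4.1]
force: [-0.3, 0.2, -0.1]
grip_width: 0.087
grasp_force: 0.0
time_s: 3.1
tool_pos: [0.5057, -0.1227, 0.2391]
tool_rot: [180.0, 0.0, -4.1]
force: [1.0, 1.0, -0.5]
grip_width: 0.0869
grasp_force: 0.0
time_s: 4.1
tool_pos: [0.5229, 0.1165, 0.2391]
tool_rot: [180.0, 0.0, -4.1]
force: [0.4, -0.5, 0.7]
grip_width: 0.0871
grasp_force: 0.0
```

```bash
python3 -m jog '[[1,0.06,-0.97,0,0],[1,0,-0.97,0,0],[1,0,0,0,0],[1,0,0,0.6,0],[1,0,0,0.6,0],[1,0,0,0.6,0],[1,0,0,0.6,0],[1,0,0,0.6,0],[1,0,0,0.6,0],[1,0,0,0.5,0],[1,0,0,0,0]]'
python3 -c "
from cell import read_camera
import cv2,numpy as np
a=read_camera('top')['color'][90:230,110:260];b=read_camera('side')['color'][140:280,110:260]
cv2.imwrite('pics/g.png',np.hstack([cv2.resize(i,None,fx=2.66,fy=2.66) for i in(a,b)])[:,:,::-1])"
```

```text
time_s: 5.02
tool_pos: [0.5256, 0.1536, 0.1547]
tool_rot: [179.9, 0.2, -4.1]
force: [-0.6, 0.3, -0.0]
grip_width: 0.0873
grasp_force: 0.0
```

View pics/g.png

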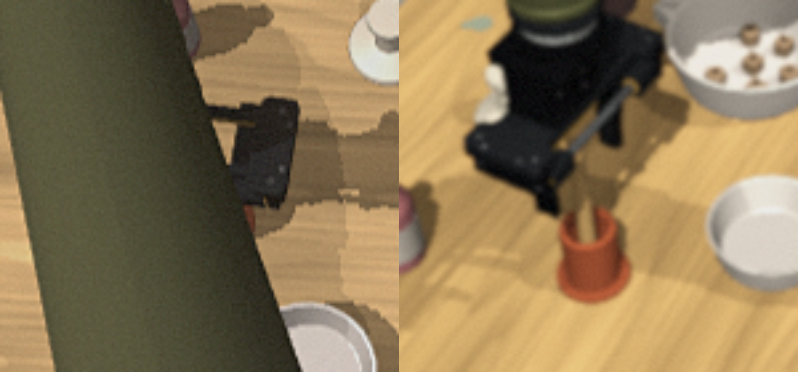

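The side view shows the stick between the fingers at (587,190), clear of the gripper body. I'll close on it and lift.

```bash
python3 -m jog '[[0,0,0,0,0],[0,0,0,0,0],[0,0,0,0,0],[0,0,0,0,0],[0,0,0,0,0],[0,0,0,0,0],[0,0,0,0,0],[0,0,0,0,0]]' 60
python3 -c "
from cell import env
o=env.get_obs();print(o['tool_pos'],o['force'],o['wrist_torque'],o['grip_width'])"
```

```text
time_s: 5.78
tool_pos: [0.5272, 0.1542, 0.1575]
tool_rot: [180.0, -0.0, -4.1]
force: [0.1, 0.5, -0.1]
grip_width: 0.0414
grasp_force: 0.0
[0.52719486 0.15424401 0.15754676] [ 0.06084213  0.47116176 -0.10272773] [0.06222708 0.03197031 0.04167278] 0.041384653736729636
```

```bash
python3 -m jog '[[0,0,0,0,0],[0,0,0,0,0],[0,0,0,0,0],[0,0,0,0,0],[0,0,0,0,0],[0,0,0,0,0],[0,0,0,0,0],[0,0,0,0,0]]' 60
python3 -m jog '[[0,0,0,-0.2,0],[0,0,0,-0.4,0],[0,0,0,-0.6,0],[0,0,0,-0.6,0],[0,0,0,-0.6,0],[0,0,0,-0.6,0],[0,0,0,-0.6,0],[0,0,0,-0.6,0],[0,0,0,-0.6,0],[0,0,0,-0.4,0],[0,0,0,-0.2,0],[0,0,0,0,0]]'
python3 -c "
from cell import read_camera
import cv2,numpy as np
for n in('top','side'): np.savez(n+'1.npz',**read_camera(n))
b=np.load('side1.npz')['color'][100:280,110:300]
cv2.imwrite('pics/l.png',cv2.resize(b,None,fx=3,fy=3)[:,:,::-1])"
```

```text
time_s: 6.45
tool_pos: [0.5271, 0.1543, 0.1574]
tool_rot: [180.0, 0.0, -4.1]
force: [-0.3, 0.3, -0.1]
grip_width: 0.0137
grasp_force: 60.0
time_s: 7.45
tool_pos: [0.5276, 0.1545, 0.2666]
tool_rot: [-180.0, -0.1, -4.1]
force: [-0.3, 0.9, -1.1]
grip_width: 0.0147
grasp_force: 60.0
```

View pics/l.png

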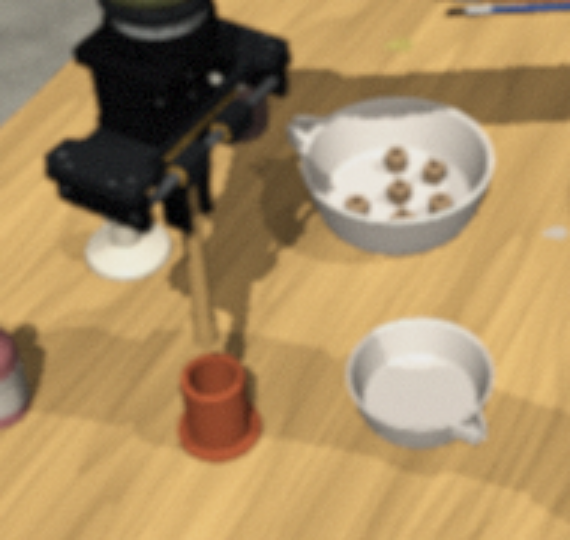

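The stick is held and clear of the cup, with its foot at about (205,340). I'll check its tilt, its foot position and the empty cup's centre.

```bash
python3 - <<'E'
from h import *
np.set_printoptions(precision=4,suppress=True)
for n in("side","top"):
    c=dict(np.load(n+"1.npz"));P=cloud(c);near=np.hypot(P[...,0]-.527,P[...,1]-.155)<.03
    for a in np.arange(.09,.25,.02):
        q=P[near&(P[...,2]>a)&(P[...,2]<a+.02)]
        if len(q)>5: print(n,round(a,2),q.mean(0),len(q))
    q=P[near&(P[...,2]>.08)]
    if len(q): print(n,"min z",np.percentile(q[:,2],[0,1,3]))
    r=P[near&(P[...,2]>.06)&(P[...,2]<.076)]
    if len(r)>20: print(n,"rim",circ(r[:,:2]),len(r),np.median(r[:,2]))
    f=P[(np.hypot(P[...,0]-.527,P[...,1]-.152)<.05)&(P[...,2]>.003)&(P[...,2]<.0075)]
    # cup rim by red contour
    hsv=cv2.cvtColor(c["color"],cv2.COLOR_RGB2HSV);m=((hsv[...,0]<10)|(hsv[...,0]>172))&(hsv[...,1]>130)
    m&=np.hypot(P[...,0]-.527,P[...,1]-.152)<.06
    q=P[m&(P[...,2]>.06)];print(n,"red rim",circ(q[:,:2]) if len(q)>20 else None,len(q))
E
```

```text
side 0.11 [0.5214 0.1597 0.1242] 28
side 0.13 [0.5219 0.159  0.1404] 53
side 0.15 [0.5216 0.1583 0.1596] 42
side 0.17 [0.5221 0.1578 0.18  ] 44
side 0.19 [0.5222 0.1582 0.2005] 43
side 0.21 [0.5218 0.1581 0.2204] 42
side 0.23 [0.5209 0.157  0.2378] 34
side min z [0.1182 0.1223 0.1297]
side rim (array([0.5252, 0.1538]), np.float64(0.023620592478740293)) 218 0.06962118073212492
side red rim (array([0.5253, 0.157 ]), np.float64(0.02381469262303172)) 193
top min z [0.1313 0.1431 0.3421]
top rim (array([0.5287, 0.1504]), np.float64(0.022700067319876286)) 88 0.06929336240660589
top red rim (array([0.5287, 0.1466]), np.float64(0.020002322175950896)) 73
```

```bash
python3 -m jog '[[0,0.2,0.3,0,0],[0,0.2,0.6,0,0],[0,0.2,0.9,0,0],[0,0.2,0.9,0,0],[0,0.2,0.9,0,0],[0,0.2,0.9,0,0],[0,0.2,0.9,0,0],[0,0.2,0.9,0,0],[0,0.2,0.9,0,0],[0,0.2,0.9,0,0],[0,0.2,0.9,0,0],[0,0.2,0.9,0,0]]'
python3 -m jog '[[0,0.1,0.9,0,0],[0,0.1,0.9,0,0],[0,0.1,0.9,0,0],[0,0.03,0.9,0,0],[0,0,0.9,0,0],[0,0,0.9,0,0],[0,0,0.6,0,0],[0,0,0.45,0,0],[0,0,0,0,0],[0,0,0,0,0]]'
```

```text
time_s: 8.55
tool_pos: [0.5606, -0.0494, 0.2649]
tool_rot: [180.0, 0.1, -4.2]
force: [0.2, 0.5, -1.2]
grip_width: 0.0143
grasp_force: 60.0
time_s: 9.38
tool_pos: [0.5581, -0.1758, 0.2653]
tool_rot: [-180.0, 0.0, -4.1]
force: [0.6, 0.7, -0.8]
grip_width: 0.0144
grasp_force: 60.0
```

```bash
python3 -m jog '[[0,0,0,0.3,0],[0,0,0,0.6,0],[0,0,0,0.6,0],[0,0,0,0.6,0],[0,0,0,0.6,0],[0,0,0,0.6,0],[0,0,0,0.6,0],[0,0,0,0.6,0],[0,0,0,0.4,0],[0,0,0,0.3,0],[0,0,0,0,0],[0,0,0,0,0]]'
python3 - <<'E'
from cell import read_camera
import cv2,numpy as np
from h import *
np.set_printoptions(precision=4,suppress=True)
c=read_camera('side');P=cloud(c);near=np.hypot(P[...,0]-.558,P[...,1]+.176)<.025
for a in np.arange(.0,.14,.02):
    q=P[near&(P[...,2]>a)&(P[...,2]<a+.02)]
    if len(q)>5: print(a.round(2),q.mean(0),len(q))
t=read_camera('top')['color'][100:260,230:430]
b=c['color'][90:250,150:350]
cv2.imwrite('pics/e.png',np.hstack([cv2.resize(i,None,fx=2,fy=2,interpolation=2) for i in(t,b)])[:,:,::-1])
E
```

```text
time_s: 10.38
tool_pos: [0.5583, -0.1758, 0.1615]
tool_rot: [180.0, 0.0, -4.1]
force: [0.2, 0.1, -1.0]
grip_width: 0.0143
grasp_force: 60.0
0.0 [ 0.5581 -0.1735  0.0093] 106
0.02 [ 0.5523 -0.1699  0.0301] 33
0.04 [ 0.554  -0.1713  0.0501] 35
0.06 [ 0.5528 -0.1725  0.0696] 28
0.08 [ 0.5546 -0.1709  0.0888] 28
0.1 [ 0.5534 -0.171   0.1094] 27
0.12 [ 0.5527 -0.1711  0.1293] 27
0.14 [ 0.5521 -0.1704  0.152 ] 49
```

View pics/e.png

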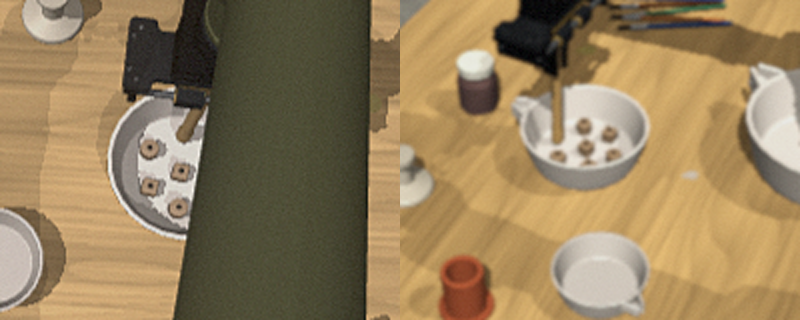

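The stick's foot stands in the gap next to the spout (side half, (558,140)), and the beads are undisturbed. I'll stir the first quadrant.

```bash
python3 -m jog '[[0,-0.02,0.315,0,0],[0,-0.06,0.31,0,0],[0,-0.1,0.295,0,0],[0,-0.14,0.28,0,0],[0,-0.175,0.26,0,0],[0,-0.21,0.235,0,0],[0,-0.235,0.21,0,0],[0,-0.26,0.175,0,0],[0,-0.28,0.14,0,0],[0,-0.295,0.1,0,0],[0,-0.31,0.06,0,0],[0,-0.315,0.02,0,0]]'
```

```text
time_s: 11.48
tool_pos: [0.5082, -0.2169, 0.1622]
tool_rot: [-179.7, -0.2, -4.0]
force: [3.2, 6.8, 2.0]
grip_width: 0.0142
grasp_force: 60.0
```

```bash
python3 -m jog '[[0,-0.315,-0.02,0,0],[0,-0.31,-0.06,0,0],[0,-0.295,-0.1,0,0],[0,-0.28,-0.14,0,0],[0,-0.26,-0.175,0,0],[0,-0.235,-0.21,0,0],[0,-0.21,-0.235,0,0],[0,-0.175,-0.26,0,0],[0,-0.14,-0.28,0,0],[0,-0.1,-0.295,0,0],[0,-0.06,-0.31,0,0],[0,-0.02,-0.315,0,0]]'
python3 - <<'E'
from cell import read_camera
import cv2,numpy as np
from h import *
for n,b in(("side",(241,158,42)),):
    P=cloud(read_camera(n));v,u=np.mgrid[:384,:512];m=np.hypot(u-b[0],v-b[1])<b[2]
    q=P[m];q=q[(q[:,2]>.052)&(q[:,2]<.066)];c=np.array([.5092,-.1715])
    for _ in range(5):
        d=np.hypot(*(q[:,:2]-c).T);k=abs(d-.092)<.007;c,r=circ(q[k,:2])
    print(n,c,r,k.sum())
E
```

```text
time_s: 12.48
tool_pos: [0.4608, -0.1694, 0.161]
tool_rot: [179.9, 0.2, -4.2]
force: [0.2, 0.2, -0.1]
grip_width: 0.0142
grasp_force: 60.0
side [ 0.50878606 -0.17147824] 0.09040837254223272 522
```

The bowl hasn't moved, so I'll continue.

```bash
python3 -m jog '[[0,0.02,-0.315,0,0],[0,0.06,-0.31,0,0],[0,0.1,-0.295,0,0],[0,0.14,-0.28,0,0],[0,0.175,-0.26,0,0],[0,0.21,-0.235,0,0],[0,0.235,-0.21,0,0],[0,0.26,-0.175,0,0],[0,0.28,-0.14,0,0],[0,0.295,-0.1,0,0],[0,0.31,-0.06,0,0],[0,0.315,-0.02,0,0]]'
```

```text
time_s: 13.53
tool_pos: [0.5118, -0.1273, 0.1607]
tool_rot: [179.7, 0.3, -4.2]
force: [-3.1, -6.4, 1.2]
grip_width: 0.0142
grasp_force: 60.1
```

```bash
python3 -m jog '[[0,0.315,0.02,0,0],[0,0.31,0.06,0,0],[0,0.295,0.1,0,0],[0,0.28,0.14,0,0],[0,0.26,0.175,0,0],[0,0.235,0.21,0,0],[0,0.21,0.235,0,0],[0,0.175,0.26,0,0],[0,0.14,0.28,0,0],[0,0.1,0.295,0,0],[0,0.06,0.31,0,0],[0,0.02,0.315,0,0]]'
python3 - <<'E'
from cell import read_camera
import cv2,numpy as np
from h import *
b=(241,158,42)
C=read_camera("side");P=cloud(C);v,u=np.mgrid[:384,:512];m=np.hypot(u-b[0],v-b[1])<b[2]
q=P[m];q=q[(q[:,2]>.052)&(q[:,2]<.066)];c=np.array([.5092,-.1715])
for _ in range(5):
    d=np.hypot(*(q[:,:2]-c).T);k=abs(d-.092)<.007;c,r=circ(q[k,:2])
print(c,r,k.sum())
t=read_camera('top')['color'][100:260,230:430]
cv2.imwrite('pics/s1.png',np.hstack([cv2.resize(i,None,fx=2,fy=2,interpolation=2) for i in(t,C['color'][90:250,150:350])])[:,:,::-1])
E
```

```text
time_s: 14.53
tool_pos: [0.5587, -0.1757, 0.1612]
tool_rot: [-179.9, -0.0, -4.1]
force: [-0.8, -0.5, -1.2]
grip_width: 0.0142
grasp_force: 60.0
[ 0.50902061 -0.17135005] 0.09053556237627941 540
```

View pics/s1.png

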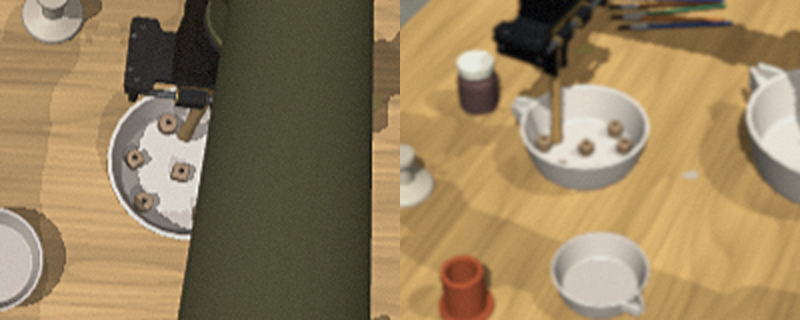

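After one turn the bowl hasn't moved, five beads are visible near the wall (e.g. left half (168,122), (134,158)), and none has spilled. Second turn next.

```bash
python3 -m jog '[[0,-0.02,0.315,0,0],[0,-0.06,0.31,0,0],[0,-0.1,0.295,0,0],[0,-0.14,0.28,0,0],[0,-0.175,0.26,0,0],[0,-0.21,0.235,0,0],[0,-0.235,0.21,0,0],[0,-0.26,0.175,0,0],[0,-0.28,0.14,0,0],[0,-0.295,0.1,0,0],[0,-0.31,0.06,0,0],[0,-0.315,0.02,0,0]]'
```

```text
time_s: 15.63
tool_pos: [0.5062, -0.2203, 0.1616]
tool_rot: [180.0, 0.0, -4.1]
force: [-0.2, 0.4, -0.8]
grip_width: 0.0141
grasp_force: 60.0
```

```bash
python3 -m jog '[[0,-0.315,-0.02,0,0],[0,-0.31,-0.06,0,0],[0,-0.295,-0.1,0,0],[0,-0.28,-0.14,0,0],[0,-0.26,-0.175,0,0],[0,-0.235,-0.21,0,0],[0,-0.21,-0.235,0,0],[0,-0.175,-0.26,0,0],[0,-0.14,-0.28,0,0],[0,-0.1,-0.295,0,0],[0,-0.06,-0.31,0,0],[0,-0.02,-0.315,0,0]]'
```

```text
time_s: 16.63
tool_pos: [0.4614, -0.1687, 0.1615]
tool_rot: [180.0, 0.1, -4.1]
force: [-0.5, -0.1, -1.2]
grip_width: 0.0142
grasp_force: 60.0
```

```bash
python3 -m jog '[[0,0.02,-0.315,0,0],[0,0.06,-0.31,0,0],[0,0.1,-0.295,0,0],[0,0.14,-0.28,0,0],[0,0.175,-0.26,0,0],[0,0.21,-0.235,0,0],[0,0.235,-0.21,0,0],[0,0.26,-0.175,0,0],[0,0.28,-0.14,0,0],[0,0.295,-0.1,0,0],[0,0.31,-0.06,0,0],[0,0.315,-0.02,0,0]]'
```

```text
time_s: 17.63
tool_pos: [0.5125, -0.1256, 0.1612]
tool_rot: [179.9, 0.2, -4.1]
force: [-3.6, -5.2, 3.5]
grip_width: 0.0144
grasp_force: 60.1
```

```bash
python3 -m jog '[[0,0.315,0.02,0,0],[0,0.31,0.06,0,0],[0,0.295,0.1,0,0],[0,0.28,0.14,0,0],[0,0.26,0.175,0,0],[0,0.235,0.21,0,0],[0,0.21,0.235,0,0],[0,0.175,0.26,0,0],[0,0.14,0.28,0,0],[0,0.1,0.295,0,0],[0,0.06,0.31,0,0],[0,0.02,0.315,0,0]]'
python3 - <<'E'
from cell import read_camera
import cv2,numpy as np
from h import *
b=(241,158,42)
C=read_camera("side");P=cloud(C);v,u=np.mgrid[:384,:512];m=np.hypot(u-b[0],v-b[1])<b[2]
q=P[m];q=q[(q[:,2]>.052)&(q[:,2]<.066)];c=np.array([.5092,-.1715])
for _ in range(5):
    d=np.hypot(*(q[:,:2]-c).T);k=abs(d-.092)<.007;c,r=circ(q[k,:2])
print(c,r,k.sum())
t=read_camera('top')['color'][100:260,230:430]
cv2.imwrite('pics/s2.png',np.hstack([cv2.resize(i,None,fx=2,fy=2,interpolation=2) for i in(t,C['color'][90:250,150:350])])[:,:,::-1])
E
```

```text
time_s: 18.63
tool_pos: [0.5547, -0.1752, 0.1605]
tool_rot: [-179.9, 0.5, -4.1]
force: [-8.1, 0.8, 2.7]
grip_width: 0.0142
grasp_force: 60.0
[ 0.50901601 -0.17163528] 0.09040009090681006 520
```

View pics/s2.png

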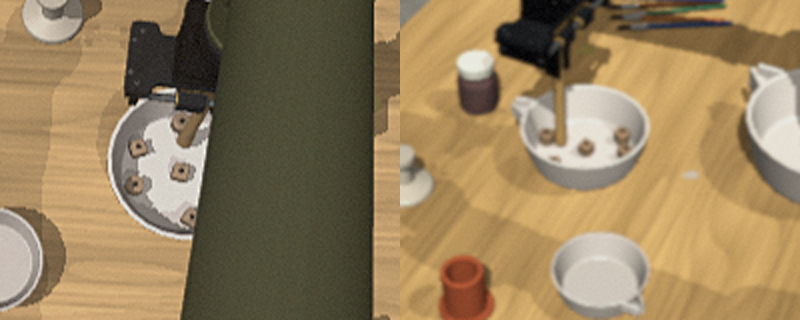

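Two turns are done. The bowl is still in place and the beads have been redistributed. The stick is lightly wedged against a bead at about (180,122), with a force of 8 N. I'll go a few degrees past the spout, ease inward, and then lift.

```bash
python3 -m jog '[[0,-0.02,0.315,0,0],[0,-0.2,0,0,0],[0,-0.25,-0.1,0,0],[0,-0.25,-0.1,0,0],[0,0,0,0,0],[0,0,0,0,0]]'
```

```text
time_s: 19.23
tool_pos: [0.5441, -0.1764, 0.162]
tool_rot: [180.0, -0.1, -4.1]
force: [-0.0, -0.6, -0.8]
grip_width: 0.0141
grasp_force: 60.0
```

```bash
python3 -m jog '[[0,0,0,-0.2,0],[0,0,0,-0.3,0],[0,0,0,-0.4,0],[0,0,0,-0.6,0],[0,0,0,-0.6,0],[0,0,0,-0.6,0],[0,0,0,-0.6,0],[0,0,0,-0.6,0],[0,0,0,-0.6,0],[0,0,0,-0.5,0],[0,0,0,-0.25,0],[0,0,0,0,0]]'
python3 - <<'E'
from cell import read_camera
from h import *
np.set_printoptions(precision=4,suppress=True)
c=read_camera('side');P=cloud(c)
near=np.hypot(P[...,0]-.544,P[...,1]+.176)<.03
for a in np.arange(.09,.25,.02):
    q=P[near&(P[...,2]>a)&(P[...,2]<a+.02)]
    if len(q)>5: print(a.round(2),q.mean(0),len(q))
print("minz",np.percentile(P[near&(P[...,2]>.08)][:,2],[0,1,3]))
hsv=cv2.cvtColor(c["color"],cv2.COLOR_RGB2HSV)
m=(np.hypot(P[...,0]-.51,P[...,1]+.172)<.075)&(P[...,2]>.019)&(P[...,2]<.04)&(hsv[...,1]>60)
n,L,S,ce=cv2.connectedComponentsWithStats(m.astype(np.uint8))
for i in range(1,n):
    if S[i,4]>8: print("bead",S[i,4],P[L==i].mean(0))
rim=P[(np.hypot(P[...,0]-.527,P[...,1]-.152)<.04)&(P[...,2]>.06)&(P[...,2]<.076)];print("cup",circ(rim[:,:2]))
E
```

```text
time_s: 20.23
tool_pos: [0.5444, -0.1772, 0.2682]
tool_rot: [180.0, -0.1, -4.1]
force: [0.4, -1.2, -1.0]
grip_width: 0.0143
grasp_force: 60.0
0.11 [ 0.5408 -0.1715  0.1253] 18
0.13 [ 0.5405 -0.1724  0.1401] 42
0.15 [ 0.541  -0.1728  0.1595] 33
0.17 [ 0.5415 -0.173   0.1806] 34
0.19 [ 0.5413 -0.1732  0.1998] 34
0.21 [ 0.5407 -0.1731  0.2198] 37
0.23 [ 0.5403 -0.1727  0.2386] 32
minz [0.1198 0.1239 0.131 ]
bead 36 [ 0.5694 -0.1702  0.0275]
bead 41 [ 0.4677 -0.2148  0.0269]
bead 40 [ 0.5064 -0.1682  0.0261]
bead 27 [ 0.4521 -0.1848  0.0275]
cup (array([0.5253, 0.1539]), np.float64(0.023597246631626406))
```

The stick is still straight and the cup is unmoved. Carrying it back.

```bash
python3 -m jog '[[0,-0.1,-0.3,0,0],[0,-0.1,-0.6,0,0],[0,-0.1,-0.9,0,0],[0,-0.1,-0.9,0,0],[0,-0.1,-0.9,0,0],[0,-0.1,-0.9,0,0],[0,-0.1,-0.9,0,0],[0,-0.1,-0.9,0,0],[0,-0.1,-0.9,0,0],[0,-0.1,-0.9,0,0],[0,-0.1,-0.9,0,0],[0,-0.1,-0.9,0,0]]'
python3 -m jog '[[0,-0.15,-0.9,0,0],[0,-0.15,-0.9,0,0],[0,-0.15,-0.9,0,0],[0,-0.15,-0.9,0,0],[0,-0.15,-0.9,0,0],[0,-0.1,-0.9,0,0],[0,0,-0.6,0,0],[0,0,-0.5,0,0],[0,0,0,0,0],[0,0,0,0,0]]'
```

```text
time_s: 21.28
tool_pos: [0.5329, 0.0245, 0.2658]
tool_rot: [-180.0, 0.1, -4.0]
force: [0.7, -0.0, 0.1]
grip_width: 0.0143
grasp_force: 60.0
time_s: 22.12
tool_pos: [0.5257, 0.1536, 0.2661]
tool_rot: [180.0, 0.0, -4.0]
force: [-0.4, -0.6, -0.2]
grip_width: 0.0145
grasp_force: 60.0
```

```bash
python3 -m jog '[[0,0.05,0,0.3,0],[0,0,0,0.5,0],[0,0,0,0.5,0],[0,0,0,0.5,0],[0,0,0,0.5,0],[0,0,0,0.5,0],[0,0,0,0.5,0],[0,0,0,0.5,0],[0,0,0,0.5,0],[0,0,0,0.5,0],[0,0,0,0.5,0],[0,0,0,0,0]]'
```

```text
time_s: 23.12
tool_pos: [0.5261, 0.1526, 0.1582]
tool_rot: [180.0, 0.2, -4.1]
force: [-1.0, 0.6, -0.5]
grip_width: 0.0144
grasp_force: 60.0
```

```bash
python3 -m jog '[[0.2,0,0,0,0],[0.25,0,0,0,0],[0.3,0,0,0,0],[0.4,0,0,0,0],[0.5,0,0,0,0],[0.7,0,0,0,0],[0.9,0,0,0,0],[1,0,0,0,0],[1,0,0,0,0],[1,0,0,0,0],[1,0,0,0,0]]' 10
python3 -m jog '[[1,0,0,0,0],[1,0,0,-0.3,0],[1,0,0,-0.6,0],[1,0,0,-0.6,0],[1,0,0,-0.6,0],[1,0,0,-0.6,0],[1,0,0,-0.6,0],[1,0,0,-0.6,0],[1,0,0,-0.6,0],[1,0,0,-0.6,0],[1,0,0,-0.6,0],[1,0,0,0,0]]'
python3 -m jog '[[1,-0.5,1,0,0],[1,-0.5,1,0,0],[1,-0.5,1,0,0],[1,-0.5,1,0,0],[1,0,1,0,0],[1,0,1,0,0],[1,0,1,0,0],[1,0,1,0,0],[1,0,1,0,0],[1,0,1,0,0],[1,0,1,0,0],[1,0,1,0,0]]'
python3 -m jog '[[1,0,1,0,0],[1,0,1,0,0],[1,0,1,0,0],[1,0,1,0,0],[1,0,1,0,0],[1,0,1,0,0],[1,0,1,0,0],[1,0,1,0,0],[1,0,1,0,0],[1,0,1,0,0],[1,0,1,0,0],[1,0,1,0,0]]'
python3 -m jog '[[1,0,1,0,0],[1,0,1,0,0],[1,0,1,0,0],[1,0,1,0,0],[1,0,0,0,0]]'
python3 - <<'E'
from cell import read_camera
import cv2,numpy as np
t=read_camera('top')['color'][50:270,100:400];s=read_camera('side')['color'][80:300,60:360]
cv2.imwrite('pics/f.png',np.hstack([cv2.resize(i,(400,293),interpolation=2) for i in(t,s)])[:,:,::-1])
E
```

```text
time_s: 24.03
tool_pos: [0.5273, 0.1529, 0.1605]
tool_rot: [180.0, 0.0, -4.1]
force: [-0.4, -0.3, 0.3]
grip_width: 0.0714
grasp_force: 0.0
time_s: 25.03
tool_pos: [0.5285, 0.1535, 0.2776]
tool_rot: [-179.9, -0.2, -4.1]
force: [0.3, 0.2, 0.4]
grip_width: 0.087
grasp_force: 0.0
time_s: 26.03
tool_pos: [0.4698, -0.0845, 0.2742]
tool_rot: [-180.0, 0.0, -4.1]
force: [-0.1, 0.2, 0.6]
grip_width: 0.0869
grasp_force: 0.0
time_s: 27.03
tool_pos: [0.4527, -0.3237, 0.274]
tool_rot: [-180.0, 0.1, -4.1]
force: [-0.2, -0.6, 0.1]
grip_width: 0.0869
grasp_force: 0.0
time_s: 27.45
tool_pos: [0.445, -0.4073, 0.2733]
tool_rot: [179.9, 0.1, -4.4]
force: [-0.4, 0.3, -0.5]
grip_width: 0.087
grasp_force: 0.0
```

View pics/f.png

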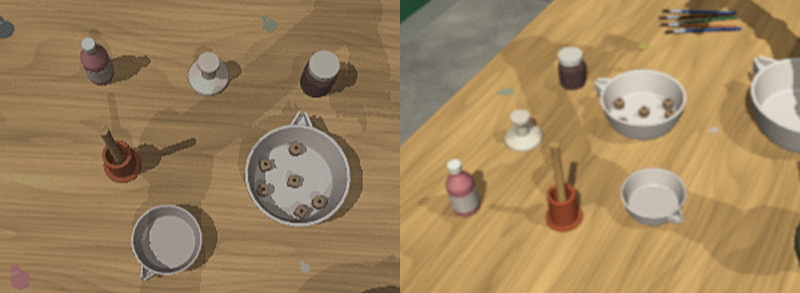

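The final picture shows the stick upright in its cup at (120,155) and all six beads in the unmoved bowl, with five clearly out of place. The bottle, jar and candlestick are untouched.

```bash
python3 -c "
from cell import env
print(env.sign_off())"
```

```text
the job is handed in; nothing more can be done
None
```

The job is handed in at about 27 s of robot time: I stirred the beads two full clockwise turns, spilled none, did not shift the bowl, and stood the stick back in its cup foot down; the bottle, jar and candlestick were left alone.

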